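# Pack the bedside tray organiser

### The job

Pack the bedside organiser: lay the power bank flat in the open lower tray, then gently lower the loose upper tray onto it so that all four corner lugs drop fully into the sockets. Then slide the organiser's end stop along its track until it just meets the upper tray, back it off to leave a gap of about 10 mm so that the tray can be lifted out again, and let go. Leave the other things on the table where they are.

Things in the scene. Friction and masses are not known exactly. Their poses are not given: they have to be found in the camera images.
- organiser: Fixed wooden board 340 x 150 x 10 mm carrying an open lower tray, 186 (x) x 140 (y) mm outside, walls 5, inner floor 15, rim 65 mm above the table. Sockets in its inner corners: 19 mm square, 18 deep, centred x +-78.5, y +-55.5; free floor between the corner posts x +-64, y +-65 mm. Origin: on the table under the tray's centre; x along the tray, z up. The board and stop track reach to x = -240 mm.
- upper_tray: Loose wooden tray 196 (x) x 144 (y) mm, 0.25-0.5 kg, on four tapered lugs 14 mm wide and long. Origin: under its centre, level with the lug tips; rim 55 mm up. Grip board along x in the middle: 14 mm thick, top part 110 mm long, top edge 85 mm up. Seats either way round with 2.5 mm play, lugs at the sockets' spacing, its origin then 51 mm above the table; overhangs the lower tray 5 mm at each end.
- power_bank: Loose black flat block with rounded edges, 105 (x) x 52 (y) x 24 mm high, about 0.2 kg, with two sockets in one end and four white dots on top. Origin: centre of its underside; x along its length.
- stop (a joint): End stop on the organiser's track, m along organiser x: 0 drawn back, up to 0.0695 at the tray; meets a centred seated upper tray's end wall at 0.065 (+-2.5 mm play). Friction 2 N, stays put. Upright plate 110 wide, 10 thick, top 85 mm above the table; behind it (away from the tray) an upright fin 14 mm thick (organiser's y), 46 long (x), top 95 mm up, to pinch from above.
- stop_face (a point): Mid-width of the stop's face that looks to the tray, 75 mm above the table; moves with the stop. At organiser x = -0.163 m + joint value, y = 0.
- stop_grip (a point): Point to pinch on the end stop's fin, 35 mm behind the face, 78 mm above the table (17 mm below the fin's top); moves with the stop. The fin's sides look along the organiser's y.
- glasses_case: Bystander: black rounded spectacle case, 160 long (x) x 58 x 58 mm high; origin at the centre of its underside.
- remote: Bystander: black remote control with grey buttons, 170 (x) x 45 x 18 mm high; origin at the centre of its underside.
- candle: Bystander: amber glass candle jar with a pale label and metal lid, 64 mm across, 75 mm high; origin at the centre of its underside.
- mug: Bystander: white mug, 80 mm across, 90 mm high; origin at the centre of its underside.
- clock: Bystander: white alarm clock, 45 (x) x 110 (y) x 69 mm high; origin at the centre of its underside.
Things that resemble listed ones, but are neither listed nor needed, are in the scene too. What is shaped like the power_bank but pink or red is not meant.

How it is judged:
On the way, in this order (a step that is already met when the one before it is completed fails the run):
1. the power bank lies flat in the lower tray, released (x of power_bank in the frame of organiser between -0.04 and 0.04 m and y of power_bank in the frame of organiser between -0.04 and 0.04 m and z of power_bank in the frame of organiser below 0.021 m and angle between power_bank's own z axis and vertical below 0.12 rad and contact force between power_bank and the fingers below 0.1 N), for 0.2 s.
2. the upper tray sits with all lugs in the sockets, released (horizontal distance between upper_tray and organiser below 0.006 m and z of upper_tray in the frame of organiser below 0.0545 m and angle between the x axis of upper_tray and the x axis of organiser, either way round below 0.06 rad and angle between upper_tray's own z axis and vertical below 0.04 rad and contact force between upper_tray and the fingers below 0.1 N), for 0.2 s.
3. the end stop has been slid up to touch the upper tray (contact force between stop and upper_tray above 0.5 N), for 0.04 s.
At the end, for the whole second after the job is handed in: Power bank flat on the lower tray's floor, origin within 40 mm of its centre. Upper tray seated: within 6 mm and 0.06 rad, level, within 3.5 mm of the rim. End stop, after touching it, backed off to joint 0.046 to 0.0615 m (gap 3.5 to 19 mm). All released and at rest (x of power_bank in the frame of organiser between -0.04 and 0.04 m and y of power_bank in the frame of organiser between -0.04 and 0.04 m and z of power_bank in the frame of organiser below 0.021 m and angle between power_bank's own z axis and vertical below 0.12 rad and horizontal distance between upper_tray and organiser below 0.006 m and z of upper_tray in the frame of organiser below 0.0545 m and angle between the x axis of upper_tray and the x axis of organiser, either way round below 0.06 rad and angle between upper_tray's own z axis and vertical below 0.04 rad and value of joint stop between 0.046 and 0.0615 m and contact force between stop and upper_tray below 0.1 N and linear speed of each of upper_tray, power_bank below 0.01 m/s).
It fails at once if a bystander (glasses case, remote, candle, mug, clock) moved more than 40 mm (distance of any of glasses_case, remote, candle, mug, clock from where it was at the start of the episode above 0.04 m).
It fails at once if the upper tray slammed onto the lower one (over 80 N) (contact force between upper_tray and organiser above 80 N).
It also fails if it takes over 61 s, if anything falls off the work surface, if the arm or the gripper's body presses on something with over 40 N, if the wrist force passes 120 N, or if a joint passes its speed limit or range.

### The arm

A 7-joint arm with a two-finger parallel gripper is mounted at the origin on the work surface. World frame = base frame: x ahead of the robot, y to its left, z up, the work surface at z = 0. Lengths are in m, angles in rad, forces in N, time in s.
With the tool pointing down it reaches from about 0.4 to 0.85 m from the base axis. Payload 10.4 kg.
Tool frame: the origin (TCP) lies at the very end of the fingers, on their centre line; the grasp point (between the pads) lies 19 mm behind it; z points along the fingers, y is the line along which they close (so a half turn about z gives the same grasp; the last joint's range is limited). The gripper opens to 85 mm and grips with 20 to 120 N. Pads are 22 mm wide; open, the fingers measure 114 mm over their backs; the gripper's body (76 mm by 85 mm) begins 54 mm behind the grasp point. The pads swing forward as they close: fully open they stand 13 mm farther back than shut.
Start: joints at [-1.202, 0.332, -0.065, 1.46, 0.022, 1.35, -0.088], TCP at [0.239, 0.578, 0.231] pointing down, gripper open.
Joint ranges: [-2.6, 2.6], [-0.5, 2.12], [-1.47, 1.34], [0.16, 2.42], [-1.27, 4.41], [0.06, 2.06], [-2.6, 2.6]. Speed limits (rad/s): [2.22, 2.22, 2.79, 2.79, 3.14, 3.14, 3.14].

### API

Orientations are given as a unit quaternion [x, y, z, w].
In Python, from workcell import manip gives the robot as it stands.
- The arm moves only by the shell command python3 -m jog 'ROWS' [FORCE]. ROWS is rows parted by semicolons, their numbers by spaces, 1 to 20 of them, each of 7 numbers: a rotation vector rx, ry, rz in rad, then dx, dy, dz in m, then the opening from 0.0 (shut) to 1.0 (fully open); each row is the pose to reach, as a shift and turn from the pose commanded when the command began, along the tool's axes at that moment; what a row does not reach only later rows make up. A row lasts 1/8 s, in which the tool goes at most 0.0625 m and 0.188 rad, less where a joint would pass 70% of its speed; a pose out of reach is approached as far as the arm can. The fingers move at their own pace and stop on an object; FORCE is the grip in N (left out, the last holds). Time passes only in rows, so rows that do not move let the fingers close. It prints the time, the measured TCP pose, the force, the opening and the grip force at its end.
- manip.get_obs(): the state, without advancing time (a new reading comes with each control period).
- manip.camera(name): name is "side" or "top" or "wrist"; returns the picture (384x512x3 uint8, blue, green, red); there is no depth.
- manip.calibration(name): a dict with "fx", "fy", "cx", "cy" (pixels), "k1" (the pictures are not rectified: a ray, as slopes to the right and down, at radius r is drawn at 1 + k1 r^2 times it, then the intrinsics apply), "world_from_camera" (4x4, takes a point from camera to world coordinates); the wrist camera has in their place "tool_from_camera" (4x4, takes a point from camera to tool coordinates, whose origin is the TCP and whose axes are the flange's). Camera axes: x right, y up, looking along -z (the intrinsics and any distortion apply to the point x, -y, -z); pixel columns grow to the right and rows downward; lengths in m; the calibration is good to about 2 mm. A picture is of the moment at which its call begins: read the wrist's pose just before it. calibration takes no time and is no camera call.
- manip.hand_in(): hands the job in; it is judged then, once.
Trained networks look in the newest picture that a camera, given by its name, has taken for a name from the list of things; names that differ only in an ending like _2 or _b are one class to them, and where a whole thing is asked for, a point or a joint stands for the part that bears it (a point fixed in the world has none). Each returns a list of dicts, best first, with "confidence" (0 to 1); they miss things now and then, are a little off and sometimes report something else, mostly with a low value. They report only what shows in the picture. A call takes as long as a camera call. They do not tell look-alikes from the thing itself.
- manip.outline_of(camera, thing): "mask" (384x512 bool, what is visible of it) and "bbox" ([left, top, right, bottom] in pixels, round what is visible of it).
The state is a dict: "clock": time; "joint_pos": joint angles; "joint_velocities": joint speeds; "tau": joint torques, N m; "position": TCP position; "ee_rot": TCP orientation; "ft_force": force on the tool from outside, world axes, zero at the start; "torque": the same for the moment, N m; "grip_width": opening from 0.0 (shut) to 1.0 (fully open); "grasp_force": force on a finger pad.
Only numpy, scipy, OpenCV 4.12 (cv2) and the standard library are available. Lean on these libraries where they do the work, as an engineer would, in place of code of your own. Each camera call takes 0.05 s, during which the arm holds its last target. There are 200 camera calls.

## Working session

There is one attempt and no reset: what is moved stays moved. The work goes in short steps, Python scripts to look and compute and a shell command to move; the robot and the scene stay as the last step left them, time stands still between calls to the robot, and variables do not carry over. Pictures are saved under pics/ and viewed, at most 10 in all, crops included, and the job is handed in when it is done.

```bash
ls; mkdir -p pics; python3 - <<'E'
from workcell import manip
import cv2,numpy as np
o=manip.get_obs();print(o)
a=manip.camera("top");b=manip.camera("side")
cv2.imwrite("pics/a.png",a);cv2.imwrite("pics/b.png",b);
for n in("top","side","wrist"):print(n,manip.calibration(n))
for c in("top","side"):
  for t in("organiser","upper_tray","power_bank","stop","glasses_case","remote","candle","mug","clock"):
    print(c,t,[(np.round(d["confidence"],2),d["bbox"]) for d in manip.outline_of(c,t)])
E
```

```text
pics
{'clock': 0.0, 'joint_pos': array([-1.20159767,  0.33285767, -0.06468714,  1.46096302,  0.02161404,
        1.34989557, -0.08851364]), 'joint_velocities': array([-4.17419204e-06, -9.73015436e-04, -8.12644883e-04, -1.23942687e-03,
       -1.23837970e-03, -1.23609284e-03,  2.05107640e-04]), 'tau': array([-1.76038493e-04, -6.25430489e+01,  4.91090294e-02, -3.91616464e+01,
        1.62801793e-02,  9.73512128e-03,  1.13890380e-05]), 'position': array([0.23852775, 0.5772787 , 0.23051441]), 'ee_rot': array([ 1.94649308e-01,  9.80872641e-01, -7.07261310e-04, -9.68998291e-05]), 'ft_force': array([-1.00392894, -0.29383365, -0.39549683]), 'torque': array([-0.00764204, -0.03915672,  0.00952272]), 'grasp_force': 0.0, 'grip_width': 0.9963249910988887}
top {'fx': 446.77763559730965, 'fy': 446.77763559730965, 'cx': 257.99759084987795, 'cy': 186.44307982033882, 'k1': -0.04036778557267518, 'world_from_camera': array([[ 0.01166701,  0.99852528, -0.05302017,  0.42064792],
       [-0.99958042,  0.01305234,  0.02585773,  0.07372154],
       [ 0.02651163,  0.05269624,  0.9982586 ,  1.41606964],
      
[... 1943 characters left out ...]
5.9])]
side power_bank [(np.float64(0.96), [198.7, 196.6, 227.5, 211.1]), (np.float64(0.67), [169.8, 182.0, 190.6, 202.2]), (np.float64(0.53), [162.6, 144.2, 182.9, 155.5]), (np.float64(0.53), [172.5, 150.7, 205.7, 173.0])]
side stop [(np.float64(0.69), [295.3, 202.3, 332.4, 243.6])]
side glasses_case [(np.float64(0.7), [282.4, 254.8, 325.1, 285.1])]
side remote [(np.float64(0.92), [171.8, 152.9, 203.8, 174.9]), (np.float64(0.33), [358.7, 243.9, 403.7, 285.0])]
side candle [(np.float64(0.55), [245.3, 213.9, 263.2, 238.4])]
side mug [(np.float64(0.84), [362.0, 242.7, 403.6, 282.9])]
side clock [(np.float64(0.95), [286.2, 158.9, 320.4, 180.2]), (np.float64(0.68), [173.0, 150.7, 207.2, 174.6])]
```

```bash
python3 - <<'E'
import cv2
a=cv2.imread("pics/a.png")
cv2.imwrite("pics/a2.png",cv2.resize(a[80:300,60:455],None,fx=2,fy=2,interpolation=cv2.INTER_CUBIC))
E
```

```text
(no output)
```

View pics/a2.png

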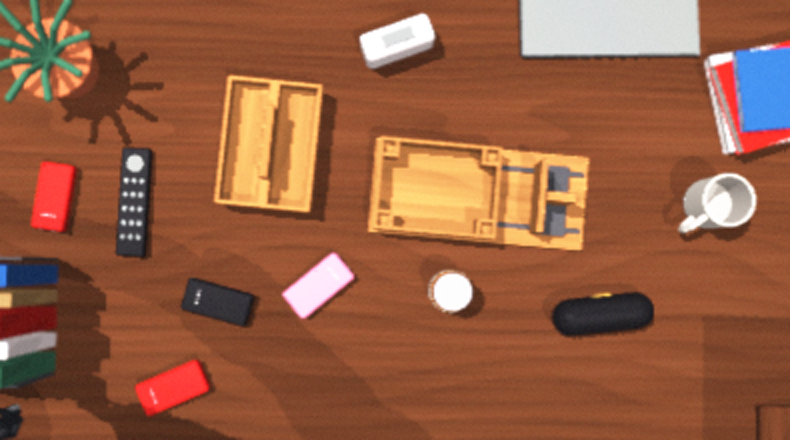

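The power_bank candidates in the top view are red (88,180), red (146,274), pink (221,223) and black (168,230). Only the black one fits: it is black, with white dots at its left end. I'll fit poses now and confirm it in the wrist view.

```bash
cat > h.py <<'E'
from workcell import manip
import cv2,numpy as np
from scipy.optimize import minimize
from scipy.spatial.transform import Rotation as R
def tool(o=None):
    o=o or manip.get_obs();T=np.eye(4);T[:3,:3]=R.from_quat(o["ee_rot"]).as_matrix();T[:3,3]=o["position"];return T
def cam(n):
    c=manip.calibration(n)
    W=c["world_from_camera"] if n!="wrist" else tool()@c["tool_from_camera"]
    return c,W
def proj(P,cw):
    c,W=cw;q=(np.asarray(P,float)-W[:3,3])@W[:3,:3]
    s=np.c_[q[:,0],-q[:,1]]/-q[:,2:];s=s*(1+c["k1"]*(s**2).sum(1))[:,None]
    return s*[c["fx"],c["fy"]]+[c["cx"],c["cy"]]
def unproj(uv,z,cw):
    c,W=cw;d=(np.atleast_2d(uv)-[c["cx"],c["cy"]])/[c["fx"],c["fy"]];s=d.copy()
    for _ in range(8):s=d/(1+c["k1"]*(s**2).sum(1))[:,None]
    r=np.c_[s[:,0],-s[:,1],-np.ones(len(s))]@W[:3,:3].T
    return W[:3,3]+r*((z-W[2,3])/r[:,2])[:,None]
def box(x0,x1,y0,y1,z0,z1):return np.array([[x,y,z] for x in(x0,x1) for y in(y0,y1) for z in(z0,z1)])
M={"power_bank":[box(-.0525,.0525,-.026,.026,.004,.02),box(-.05,.05,-.023,.023,0,.024)],
"upper_tray":[box(-.098,.098,-.072,.072,.016,.055),box(-.055,.055,-.007,.007,.05,.085)]+[box(sx*.0785-.007,sx*.0785+.007,sy*.0555-.007,sy*.0555+.007,0,.02) for sx in(-1,1) for sy in(-1,1)],
"organiser":[box(-.24,.1,-.075,.075,0,.01),box(-.093,.093,-.07,.07,0,.065),box(-.173,-.163,-.055,.055,.01,.085),box(-.219,-.173,-.007,.007,.01,.095)]}
def place(P,p,z=0):
    c,s=np.cos(p[2]),np.sin(p[2]);return np.c_[P[:,0]*c-P[:,1]*s+p[0],P[:,0]*s+P[:,1]*c+p[1],P[:,2]+z]
S=4
def render(name,p,cw,z=0):
    m=np.zeros((384*S,512*S),np.uint8)
    for b in M[name]:
        h=cv2.convexHull(((proj(place(b,p,z),cw)+.5)*S).astype(np.float32)).round().astype(np.int32);cv2.fillConvexPoly(m,h,1)
    return m
def fit(name,p0,views,z=0):
    """views: list of (mask bool, (calib,pose))"""
    big=[(cv2.resize(m.astype(np.uint8),None,fx=S,fy=S,interpolation=cv2.INTER_NEAREST),cw) for m,cw in views]
    def ious(p):
        out=[]
        for m,cw in big:
            r=render(name,p,cw,z);out.append((m&r).sum()/max(1,(m|r).sum()))
        return out
    best=None
    for da in(0,.15,-.15):
        s=np.array([[0,0,0],[.02,0,0],[0,.02,0],[0,0,.15]])+np.array(p0)+[0,0,da]
        r=minimize(lambda p:-sum(ious(p)),p0,method="Nelder-Mead",options=dict(initial_simplex=s,xatol=2e-4,fatol=1e-5))
        if best is None or r.fun<best.fun:best=r
    return best.x,ious(best.x)
E
python3 - <<'E'
from h import *
manip.camera("top");manip.camera("side")
ct,cs=cam("top"),cam("side")
def near(cam,t,uv):
    L=manip.outline_of(cam,t)
    return min(L,key=lambda d:np.hypot((d["bbox"][0]+d["bbox"][2])/2-uv[0],(d["bbox"][1]+d["bbox"][3])/2-uv[1]))["mask"]
for n,uv,us,hgt,a0 in(("power_bank",(168,230),None,.012,-1.8),("upper_tray",(195,154),(237,165),.04,0),("organiser",(299,180),(296,214),.04,0)):
    mt=near("top",n,uv)
    ys,xs=np.nonzero(mt);w=unproj(np.c_[xs,ys],hgt,ct)[:,:2]
    (c,sz,an)=cv2.minAreaRect(w.astype(np.float32))
    b=cv2.boxPoints((c,sz,an));e=max((b[1]-b[0],b[2]-b[1]),key=np.linalg.norm);a=np.arctan2(e[1],e[0])
    print(n,c,sz,a)
    if us is None: us=proj([[c[0],c[1],.012]],cs)[0];print("side at",us)
    ms=near("side",n,us)
    if n=="organiser":
        if a<0:a+=np.pi   # +x points to image left (+y world)
    for v in([(mt,ct)],[(mt,ct),(ms,cs)]):
        p0=[*(np.array(c)+(0 if n!="organiser" else .07*np.array([np.cos(a),np.sin(a)]))),a]
        print(fit(n,p0,v))
E
```

```text
power_bank (0.35355210304260254, 0.3152213394641876) (0.11031319946050644, 0.05772938206791878) 1.2884573
side at [178.48504457 190.64057388]
(array([0.35392203, 0.31497307, 1.29841771]), [np.float64(0.933976984591379)])
(array([0.35622163, 0.315036  , 1.29757292]), [np.float64(0.9116481391976801), np.float64(0.8352783623493399)])
upper_tray (0.5993466377258301, 0.2347249835729599) (0.1541597843170166, 0.20543532073497772) -0.090216786
(array([ 0.59918314,  0.2339719 , -0.09675499]), [np.float64(0.9689727217698632)])
(array([ 0.60011648,  0.23418659, -0.0977513 ]), [np.float64(0.9664833879270005), np.float64(0.905341291704928)])
organiser (0.5266788601875305, -0.08769524097442627) (0.33308908343315125, 0.14971746504306793) 1.4955817
(array([ 0.532977  , -0.0213874 ,  1.49865991]), [np.float64(0.9799701735029159)])
(array([ 0.53449673, -0.02137623,  1.49245505]), [np.float64(0.9760421194995894), np.float64(0.912853707546859)])
```

```bash
cat >> h.py <<'E'
def delta(x,y,z,yaw):
    """rows to reach TCP x,y,z with closing axis (tool y) at world yaw, pointing down"""
    T=tool();cy=np.array([np.cos(yaw),np.sin(yaw),0]);zz=np.array([0,0,-1.]);D=np.c_[np.cross(cy,zz),cy,zz]
    r=R.from_matrix(T[:3,:3].T@D).as_rotvec();d=T[:3,:3].T@(np.array([x,y,z])-T[:3,3])
    print("rot",r.round(4),"d",d.round(4),"rows>=",np.ceil(max(np.linalg.norm(r)/.188,np.linalg.norm(d)/.0625)))
E
python3 -c "
from h import *
delta(.355,.315,.23,-.273)"
```

```text
rot [ 0.000e+00 -1.000e-04  1.452e+00] d [-0.2078 -0.1983  0.0013] rows>= 8.0
```

```bash
python3 -m jog '0 0 1.452 -0.208 -0.198 0 1;0 0 1.452 -0.208 -0.198 0 1;0 0 1.452 -0.208 -0.198 0 1;0 0 1.452 -0.208 -0.198 0 1;0 0 1.452 -0.208 -0.198 0 1;0 0 1.452 -0.208 -0.198 0.04 1;0 0 1.452 -0.208 -0.198 0.04 1;0 0 1.452 -0.208 -0.198 0.04 1;0 0 1.452 -0.208 -0.198 0.04 1;0 0 1.452 -0.208 -0.198 0.04 1' 40; python3 - <<'E'
from h import *
cw=cam("wrist");im=manip.camera("wrist")
print(proj([[.355,.315,.024]],cw))
for d in manip.outline_of("wrist","power_bank"):
    print(d["confidence"],d["bbox"])
    try:print(fit("power_bank",[.355,.315,1.298],[(d["mask"],cw)]))
    except Exception as e:print(e)
cv2.imwrite("pics/w1.png",im)
E
```

```text
clock: 2.65
position: [0.3553, 0.3153, 0.1915]
ee_rot: [0.796, 0.606, 0.0, -0.0]
ft_force: [0.6, -0.0, -0.1]
grip_width: 0.998
grasp_force: 0.0
[[255.90053509 180.00286686]]
0.81 [71.6, 101.6, 177.9, 200.5]
(array([0.355, 0.315, 1.298]), [np.float64(0.0)])
0.76 [233.8, 127.9, 278.7, 226.3]
(array([0.35675569, 0.31595423, 1.31712525]), [np.float64(0.9538024926038473)])
0.58 [268.8, 251.9, 353.3, 328.2]
(array([0.355, 0.315, 1.298]), [np.float64(0.0)])
```

View pics/w1.png

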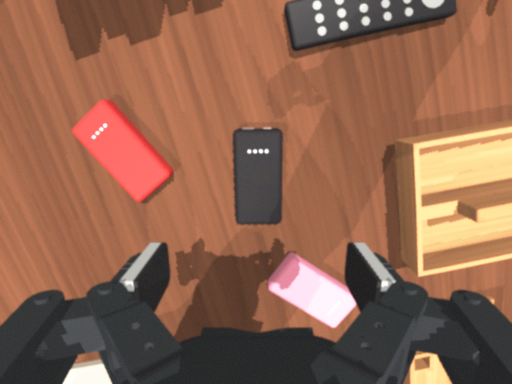

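The wrist view confirms it: the black bank at (258,176) has four white dots and sockets in its far end. The red one is at (125,150), the pink one at (310,290). I'll grasp the black one.

```bash
python3 -c "
from h import *
delta(.3565,.316,.001,-.265)"
```

```text
rot [ 0.0001 -0.0003 -0.0059] d [0.0009 0.001  0.1904] rows>= 4.0
```

```bash
python3 -m jog '0 0 -0.006 0.001 0.001 0.06 1;0 0 -0.006 0.001 0.001 0.12 1;0 0 -0.006 0.001 0.001 0.16 1;0 0 -0.006 0.001 0.001 0.18 1;0 0 -0.006 0.001 0.001 0.19 1;0 0 -0.006 0.001 0.001 0.19 1;0 0 -0.006 0.001 0.001 0.19 0;0 0 -0.006 0.001 0.001 0.19 0;0 0 -0.006 0.001 0.001 0.19 0;0 0 -0.006 0.001 0.001 0.19 0' 40
```

```text
clock: 4.0
position: [0.357, 0.3165, 0.0023]
ee_rot: [0.795, 0.607, 0.001, -0.0]
ft_force: [-1.7, -1.1, 7.1]
grip_width: 0.601
grasp_force: 41.9
```

```bash
python3 -m jog '0 0 0 0 0 -0.06 0;0 0 0 0 0 -0.12 0;0 0 0 0 0 -0.17 0;0 0 0 0 0 -0.17 0'; python3 -c "
from h import *
delta(.533,-.021,.17,-.074)"
```

```text
clock: 4.5
position: [0.358, 0.3175, 0.1754]
ee_rot: [0.795, 0.607, 0.004, -0.001]
ft_force: [-0.3, 0.2, -2.1]
grip_width: 0.602
grasp_force: 44.0
rot [ 0.0036 -0.0068 -0.193 ] d [-0.2804  0.2581  0.0041] rows>= 7.0
```

```bash
python3 -m jog '0 0 -0.193 -0.28 0.258 0 0;0 0 -0.193 -0.28 0.258 0 0;0 0 -0.193 -0.28 0.258 0 0;0 0 -0.193 -0.28 0.258 0 0;0 0 -0.193 -0.28 0.258 0 0;0 0 -0.193 -0.28 0.258 0 0;0 0 -0.193 -0.28 0.258 0 0;0 0 -0.193 -0.28 0.258 0 0;0 0 -0.193 -0.28 0.258 0 0'; python3 - <<'E'
from h import *
cw=cam("wrist");im=manip.camera("wrist");cv2.imwrite("pics/w2.png",im)
p=[.533,-.021,1.497]
P=place(np.array([[x,y,.065] for x in(-.093,.093) for y in(-.07,.07)]),p)
print(proj(P,cw).round())
m=im.copy()
for q in proj(P,cw):cv2.circle(m,tuple(int(v) for v in q),3,(0,255,0),1)
cv2.imwrite("pics/w2.png",m)
delta(.533,-.021,.025,-.074)
E
```

```text
clock: 5.62
position: [0.5308, -0.0204, 0.1706]
ee_rot: [0.732, 0.681, -0.0, -0.001]
ft_force: [-0.5, -0.1, -2.3]
grip_width: 0.596
grasp_force: 43.9
[[331. 289.]
 [185. 289.]
 [347.  83.]
 [171.  82.]]
rot [-0.0009 -0.0007  0.0026] d [-0.0006  0.0023  0.1459] rows>= 3.0
```

View pics/w2.png

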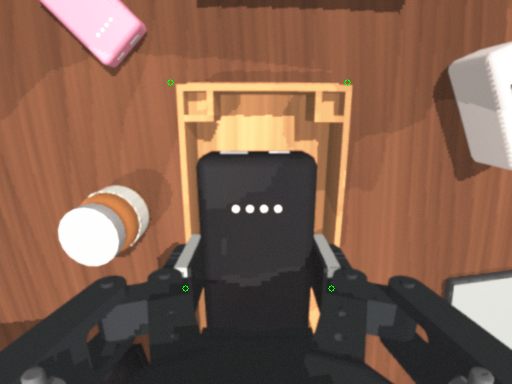

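The image shows the bank over the lower tray. The tray's far rim corners are at (177,85) and (351,85), so the organiser sits about 4 mm further in +x than my fit. I'll correct for that and lower.

```bash
python3 -m jog '0 0 0.003 0 0.005 0.05 0;0 0 0.003 0 0.005 0.10 0;0 0 0.003 0 0.005 0.13 0;0 0 0.003 0 0.005 0.145 0;0 0 0.003 0 0.005 0.151 0;0 0 0.003 0 0.005 0.151 0;0 0 0.003 0 0.005 0.152 0.85;0 0 0.003 0 0.005 0.152 0.85;0 0 0.003 0 0.005 0.152 0.85;0 0 0.003 0 0.005 0.10 0.85;0 0 0.003 0 0.005 0.04 0.85;0 0 0.003 0 0.005 -0.02 0.85;0 0 0.003 0 0.005 -0.05 1;0 0 0.003 0 0.005 -0.08 1;0 0 0.003 0 0.005 -0.08 1;0 0 0.003 0 0.005 -0.08 1'; python3 - <<'E'
from h import *
cw=cam("wrist");im=manip.camera("wrist")
p=[.536,-.021,1.497]
P=place(np.array([[x,y,.065] for x in(-.093,.093) for y in(-.07,.07)]),p)
m=im.copy()
print(proj(P,cw).round(1))
for q in proj(P,cw):cv2.circle(m,tuple(int(round(v)) for v in q),3,(0,255,0),1)
for d in manip.outline_of("wrist","power_bank"):
    print(d["confidence"],d["bbox"])
    if d["confidence"]>.5: print(fit("power_bank",p,[(d["mask"],cw)],z=.015))
cv2.imwrite("pics/w3.png",m)
E
```

```text
clock: 7.68
position: [0.5362, -0.0226, 0.2508]
ee_rot: [0.734, 0.679, -0.0, -0.0]
ft_force: [0.1, 0.4, -0.9]
grip_width: 1.0
grasp_force: 0.0
[[314.  249.9]
 [198.5 250.3]
 [322.   87.8]
 [189.   88.3]]
0.74 [69.8, 2.4, 162.8, 74.2]
(array([ 0.536, -0.021,  1.497]), [np.float64(0.0)])
0.63 [234.7, 128.3, 276.4, 214.4]
(array([ 0.53744979, -0.02354287,  1.50112748]), [np.float64(0.97467617024193)])
```

View pics/w3.png

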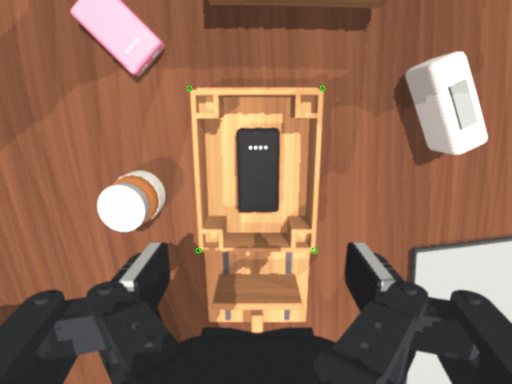

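The bank lies in the tray at (258,170), released. The rim corners at (192,89) and (324,89) show the organiser about 2 mm further in +x again. I'll refine its pose with the same camera.

```bash
cat >> h.py <<'E'
M["rim"]=[box(-.093,.093,-.07,.07,.01,.065)]
def fitorg(p0,lo=0,hi=235):
    cw=cam("wrist");manip.camera("wrist")
    m=np.zeros((384,512),bool)
    for t in("organiser","power_bank"):
        for d in manip.outline_of("wrist",t):
            b=d["bbox"];c=proj([[p0[0],p0[1],.04]],cw)[0]
            if b[0]<c[0]<b[2] and b[1]<c[1]<b[3]: m|=d["mask"];print(t,d["confidence"],b)
    cnt,_=cv2.findContours(m.astype(np.uint8),cv2.RETR_EXTERNAL,cv2.CHAIN_APPROX_NONE)
    m2=np.zeros((384,512),np.uint8);cv2.drawContours(m2,cnt,-1,1,-1)
    M["board"]=M["organiser"]
    mb=m2.astype(bool).copy();mb[hi:]=0
    S_=S;big=cv2.resize(mb.astype(np.uint8),None,fx=S,fy=S,interpolation=cv2.INTER_NEAREST)
    def f(p):
        r=render("organiser",p,cw);r[hi*S:]=0
        return -(big&r).sum()/(big|r).sum()
    s=np.array([[0,0,0],[.008,0,0],[0,.008,0],[0,0,.05]])+np.array(p0)
    r=minimize(f,p0,method="Nelder-Mead",options=dict(initial_simplex=s,xatol=1e-4,fatol=1e-6))
    return r.x,r.fun
E
python3 -c "
from h import *
for h in (215,240):print(fitorg([.537,-.021,1.497],hi=h))
delta(.6,.235,.25,1.474)
delta(.600+.06*0,.235,.25,1.474)
"
```

```text
organiser 0.94 [193.3, 88.2, 324.5, 331.7]
power_bank 0.97 [236.4, 126.4, 278.1, 212.6]
(array([0.89630864, 0.24441564, 0.62477778]), np.float64(0.0))
organiser 0.56 [190.9, 89.2, 325.1, 333.2]
power_bank 0.96 [235.4, 127.3, 276.1, 212.2]
(array([0.7646214 , 0.0407284 , 1.36737037]), np.float64(0.0))
rot [-6.0000e-04 -3.0000e-04 -1.5511e+00] d [0.2618 0.0436 0.0009] rows>= 9.0
rot [-6.0000e-04 -3.0000e-04 -1.5511e+00] d [0.2618 0.0436 0.0009] rows>= 9.0h.py:66: RuntimeWarning: overflow encountered in scalar negative
  return -(big&r).sum()/(big|r).sum()
```

```bash
sed -i 's/return -(big&r).sum()/return -float((big\&r).sum())/' h.py
python3 -c "
from h import *
for h in (215,240):print(fitorg([.537,-.021,1.497],hi=h))
"
python3 -m jog '0 0 -1.551 0.262 0.044 0 1;0 0 -1.551 0.262 0.044 0 1;0 0 -1.551 0.262 0.044 0 1;0 0 -1.551 0.262 0.044 0 1;0 0 -1.551 0.262 0.044 0 1;0 0 -1.551 0.262 0.044 0 1;0 0 -1.551 0.262 0.044 0 1;0 0 -1.551 0.262 0.044 0 1;0 0 -1.551 0.262 0.044 0 1;0 0 -1.551 0.262 0.044 0 1;0 0 -1.551 0.262 0.044 0 1'
python3 - <<'E'
from h import *
cw=cam("wrist");im=manip.camera("wrist")
m=im.copy()
for d in manip.outline_of("wrist","upper_tray"):
    print(d["confidence"],d["bbox"])
    if d["confidence"]>.4:
        p,i=fit("upper_tray",[.6,.235,-.097],[(d["mask"],cw)]);print(p,i)
        for b in M["upper_tray"][:2]:
            for q in proj(place(b[1::2],p),cw):cv2.circle(m,tuple(int(round(v)) for v in q),3,(0,255,0),1)
cv2.imwrite("pics/w4.png",m)
E
```

```text
organiser 0.97 [192.7, 87.7, 326.0, 333.0]
(array([ 0.53644534, -0.02308238,  1.49381857]), np.float64(-0.9950080865887037))
organiser 0.71 [191.6, 84.9, 323.9, 332.5]
power_bank 0.71 [234.8, 129.4, 278.2, 214.5]
(array([ 0.53660203, -0.023474  ,  1.49912551]), np.float64(-0.9870222245639224))
clock: 9.75
position: [0.6005, 0.2353, 0.2513]
ee_rot: [0.049, 0.999, 0.0, -0.0]
ft_force: [0.1, -0.4, 0.4]
grip_width: 0.994
grasp_force: 0.0
0.7 [190.7, 85.4, 324.9, 254.5]
[ 0.60136845  0.23638068 -0.08755751] [np.float64(0.988698880728475)]
```

View pics/w4.png

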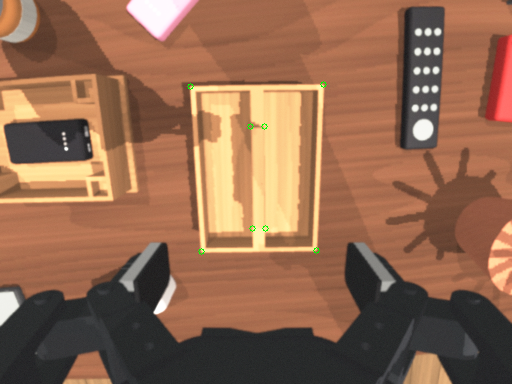

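The tray fit matches the picture: corners at (191,86), (323,85), (316,250) and (202,250), with the grip board running vertically in mid-image. I'll grasp the board.

```bash
python3 -c "
from h import *
delta(.6014,.2364,.052,1.479)
"
```

```text
rot [-0.     -0.     -0.0058] d [-0.0008  0.0012  0.1993] rows>= 4.0
```

```bash
python3 -m jog '0 0 -0.006 -0.001 0.001 0.06 0.5;0 0 -0.006 -0.001 0.001 0.11 0.5;0 0 -0.006 -0.001 0.001 0.15 0.5;0 0 -0.006 -0.001 0.001 0.18 0.5;0 0 -0.006 -0.001 0.001 0.195 0.5;0 0 -0.006 -0.001 0.001 0.199 0.5;0 0 -0.006 -0.001 0.001 0.199 0.5;0 0 -0.006 -0.001 0.001 0.199 0;0 0 -0.006 -0.001 0.001 0.199 0;0 0 -0.006 -0.001 0.001 0.199 0;0 0 -0.006 -0.001 0.001 0.199 0;0 0 -0.006 -0.001 0.001 0.199 0' 70
```

```text
clock: 11.35
position: [0.6023, 0.2366, 0.0536]
ee_rot: [0.045, 0.999, 0.001, 0.001]
ft_force: [-0.7, -0.4, 5.8]
grip_width: 0.15
grasp_force: 68.9
```

```bash
python3 -m jog '0 0 0 0 0 -0.02 0;0 0 0 0 0 -0.06 0;0 0 0 0 0 -0.10 0;0 0 0 0 0 -0.14 0;0 0 0 0 0 -0.16 0;0 0 0 0 0 -0.16 0'; python3 -c "
from h import *
delta(.5365,-.0232,.21,-.074)"
```

```text
clock: 12.1
position: [0.6023, 0.2363, 0.2148]
ee_rot: [0.045, 0.999, 0.001, 0.002]
ft_force: [0.2, -0.5, -3.3]
grip_width: 0.156
grasp_force: 68.7
rot [3.8000e-03 9.0000e-04 1.5538e+00] d [ 0.042  -0.2644  0.0041] rows>= 9.0
```

```bash
python3 - <<'E'
from h import *
cw=cam("wrist");im=manip.camera("wrist");T=tool()
L=manip.outline_of("wrist","upper_tray");d=L[0];print(d["confidence"],d["bbox"])
z=T[2,3]-.0536
for hi in(150,220):
    mb=d["mask"].copy();mb[hi:]=0
    big=cv2.resize(mb.astype(np.uint8),None,fx=S,fy=S,interpolation=cv2.INTER_NEAREST)
    def f(p):
        r=render("upper_tray",p,cw,z);r[hi*S:]=0
        return -float((big&r).sum())/(big|r).sum()
    p0=[.6014,.2364,-.09]
    s=np.array([[0,0,0],[.008,0,0],[0,.008,0],[0,0,.05]])+p0
    r=minimize(f,p0,method="Nelder-Mead",options=dict(initial_simplex=s,xatol=1e-4,fatol=1e-6))
    t=T[:3,:3].T@(np.array([*r.x[:2],0])-[*T[:2,3],0])
    print(r.x,r.fun,"tray in tool",t, "tool yaw",np.arctan2(T[1,1],T[0,1]))
m=im.copy()
for b in M["upper_tray"][:2]:
    for q in proj(place(b[1::2],r.x,z),cw):cv2.circle(m,tuple(int(round(v)) for v in q),3,(0,255,0),1)
cv2.imwrite("pics/w5.png",m)
E
```

```text
0.7 [94.4, 40.9, 418.7, 335.1]
[ 0.60019674  0.23730594 -0.09027512] -0.9669661201305241 tray in tool [ 1.49805354e-03  1.09144462e-03 -3.49055235e-07] tool yaw 1.4798519695226062
[ 0.60012306  0.23732346 -0.08748936] -0.9646799015804656 tray in tool [ 1.57302259e-03  1.10220173e-03 -3.91408121e-07] tool yaw 1.4798519695226062
```

View pics/w5.png

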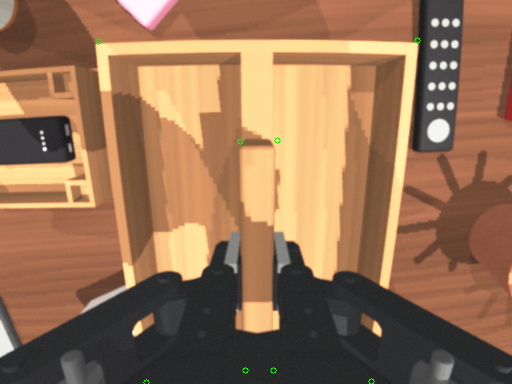

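```bash
python3 -m jog '0.003 0.001 1.554 0.044 -0.265 0 0;0.003 0.001 1.554 0.044 -0.265 0 0;0.003 0.001 1.554 0.044 -0.265 0 0;0.003 0.001 1.554 0.044 -0.265 0 0;0.003 0.001 1.554 0.044 -0.265 0 0;0.003 0.001 1.554 0.044 -0.265 0 0;0.003 0.001 1.554 0.044 -0.265 0 0;0.003 0.001 1.554 0.044 -0.265 0 0;0.003 0.001 1.554 0.044 -0.265 0 0;0.003 0.001 1.554 0.044 -0.265 0 0;0.003 0.001 1.554 0.044 -0.265 0 0;0.003 0.001 1.554 0.044 -0.265 0 0'; python3 -c "
from h import *
delta(.5353,-.0246,.125,-.074)"
```

```text
clock: 13.7
position: [0.5336, -0.0238, 0.2121]
ee_rot: [0.733, 0.681, -0.001, -0.001]
ft_force: [-0.0, -0.1, -1.6]
grip_width: 0.153
grasp_force: 69.2
rot [-0.003   0.0013  0.0008] d [-0.0006  0.002   0.087 ] rows>= 2.0
```

```bash
python3 -m jog '-0.003 0.001 0.001 -0.001 0.002 0.03 0;-0.003 0.001 0.001 -0.001 0.002 0.06 0;-0.003 0.001 0.001 -0.001 0.002 0.08 0;-0.003 0.001 0.001 -0.001 0.002 0.085 0;-0.003 0.001 0.001 -0.001 0.002 0.085 0;-0.003 0.001 0.001 -0.001 0.002 0.085 0'; python3 - <<'E'
from h import *
delta(.5353,-.0246,.107,-.074)
a=manip.camera("top");b=manip.camera("side")
m=np.hstack([cv2.resize(a[135:215,230:360],None,fx=3,fy=3,interpolation=2),cv2.resize(b[160:260,240:370],(390,300),interpolation=2)[:240]])
cv2.imwrite("pics/t6.png",m)
E
```

```text
clock: 14.45
position: [0.5361, -0.025, 0.1283]
ee_rot: [0.733, 0.68, 0.001, 0.001]
ft_force: [0.6, -0.5, -3.2]
grip_width: 0.153
grasp_force: 69.1
rot [ 0.0019 -0.0002 -0.0009] d [ 0.0004 -0.0008  0.0213] rows>= 1.0
```

View pics/t6.png

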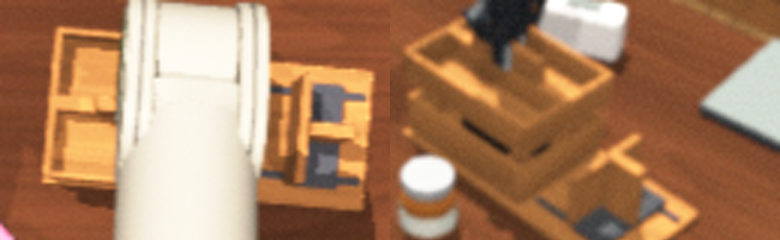

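The side view shows the tray square over the lower tray, lugs just above the rim. I'll lower slowly and watch the force.

```bash
python3 -m jog '0.001 0 0 0 -0.0005 0.003 0;0.001 0 0 0 -0.0005 0.006 0;0.001 0 0 0 -0.0005 0.009 0;0.001 0 0 0 -0.0005 0.012 0;0.001 0 0 0 -0.0005 0.014 0;0.001 0 0 0 -0.0005 0.014 0'
```

```text
clock: 15.3
position: [0.5349, -0.025, 0.1131]
ee_rot: [0.733, 0.68, -0.0, -0.0]
ft_force: [0.3, 1.0, -2.3]
grip_width: 0.153
grasp_force: 69.1
```

```bash
python3 -m jog '0 0 0 0 0 0.002 0;0 0 0 0 0 0.004 0;0 0 0 0 0 0.006 0;0 0 0 0 0 0.0075 0;0 0 0 0 0 0.0085 0;0 0 0 0 0 0.0085 0'
```

```text
clock: 16.05
position: [0.535, -0.025, 0.1048]
ee_rot: [0.733, 0.68, -0.0, -0.0]
ft_force: [-0.2, -0.0, -3.5]
grip_width: 0.152
grasp_force: 69.2
```

```bash
python3 -m jog '0 0 0 0 0 0.0005 0;0 0 0 0 0 0.001 0;0 0 0 0 0 0.0015 0;0 0 0 0 0 0.0015 0'
```

```text
clock: 16.55
position: [0.535, -0.0249, 0.1045]
ee_rot: [0.733, 0.68, 0.0, -0.0]
ft_force: [-7.1, 0.1, 12.5]
grip_width: 0.153
grasp_force: 71.6
```

The contact came at the expected seat height. I'll release, rise and check.

```bash
python3 -m jog '0 0 0 0 0 0 0.5;0 0 0 0 0 0 0.5;0 0 0 0 0 0 0.5;0 0 0 0 0 -0.02 0.5;0 0 0 0 0 -0.06 0.5;0 0 0 0 0 -0.11 0.5;0 0 0 0 0 -0.15 0.5;0 0 0 0 0 -0.15 0.5;0 0 0 0 0 -0.15 0.5'; python3 - <<'E'
from h import *
cw=cam("wrist");im=manip.camera("wrist");m=im.copy()
L=manip.outline_of("wrist","upper_tray")
for d in L:
    print(d["confidence"],d["bbox"])
z=.051;d=L[0];hi=235
mb=d["mask"].copy();mb[hi:]=0
big=cv2.resize(mb.astype(np.uint8),None,fx=S,fy=S,interpolation=cv2.INTER_NEAREST)
def f(p):
    r=render("upper_tray",p,cw,z);r[hi*S:]=0
    return -float((big&r).sum())/(big|r).sum()
p0=[.5365,-.0232,1.497]
s=np.array([[0,0,0],[.008,0,0],[0,.008,0],[0,0,.05]])+p0
r=minimize(f,p0,method="Nelder-Mead",options=dict(initial_simplex=s,xatol=1e-4,fatol=1e-6));print(r.x,r.fun)
for q in proj(place(M["upper_tray"][0][1::2],p0,z),cw):cv2.circle(m,tuple(int(round(v)) for v in q),3,(0,255,0),1)
cv2.imwrite("pics/w7.png",m)
# fin grip point at joint 0: face -.163, grip -.198
g=place(np.array([[-.198,0,.078]]),[.5365,-.0245,1.497])[0];print(g)
delta(g[0],g[1],.25,-.074)
E
```

```text
clock: 17.68
position: [0.5348, -0.0249, 0.2525]
ee_rot: [0.733, 0.68, -0.001, -0.0]
ft_force: [-0.7, -0.6, 0.1]
grip_width: 0.502
grasp_force: 0.0
0.74 [179.7, 80.3, 337.3, 273.3]
0.44 [210.5, 272.9, 303.0, 333.5]
[ 0.53604758 -0.02289664  1.49802592] -0.9889327078299873
[ 0.52190159 -0.2219611   0.078     ]
rot [-0.0026  0.0007 -0.0009] d [-0.1975  0.0023  0.0021] rows>= 4.0
```

View pics/w7.png

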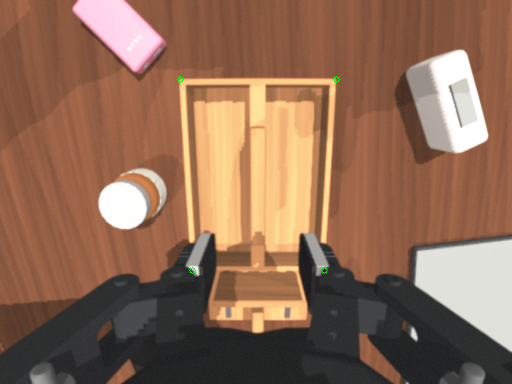

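The tray is seated: its rim corners at (181,80) and (336,80) match the model at z = 51 mm. Next is the stop.

```bash
python3 -m jog '0 0 0 -0.06 0.001 0 0.5;0 0 0 -0.12 0.001 0 0.5;0 0 0 -0.18 0.001 0 0.5;0 0 0 -0.198 0.001 0.04 0.5;0 0 0 -0.198 0.001 0.09 0.5;0 0 0 -0.198 0.001 0.09 0.5;0 0 0 -0.198 0.001 0.09 0.5;0 0 0 -0.198 0.001 0.09 0.5'; python3 - <<'E'
from h import *
cw=cam("wrist");im=manip.camera("wrist");m=im.copy()
P=np.array([[-.163,y,.085] for y in(-.055,.055)]+[[-.173,s*.007,.095] for s in(-1,1)]+[[-.219,s*.007,.095] for s in(-1,1)])
for q in proj(place(P,[.5362,-.0232,1.497]),cw):cv2.circle(m,tuple(int(round(v)) for v in q),3,(0,255,0),1)
cv2.imwrite("pics/w8.png",m)
delta(.521,-.222,.059,-.074)
E
```

```text
clock: 18.77
position: [0.5222, -0.2226, 0.1653]
ee_rot: [0.733, 0.68, 0.001, 0.001]
ft_force: [0.4, 0.5, -0.5]
grip_width: 0.5
grasp_force: 0.0
rot [ 0.0021  0.0004 -0.0004] d [ 0.0005 -0.0014  0.1061] rows>= 2.0
```

View pics/w8.png

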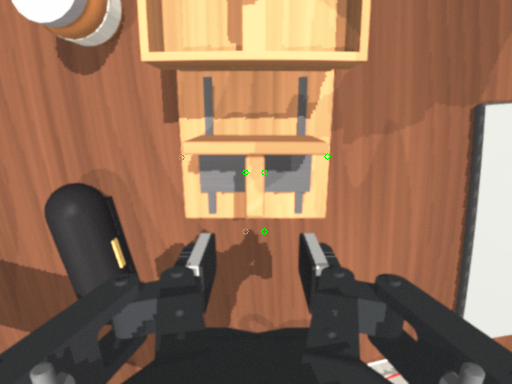

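```bash
python3 - <<'E'
from h import *
cw=cam("wrist");im=manip.camera("wrist")
print(proj(place(np.array([[-.24,0,.01]]),[.5362,-.0232,1.497]),cw))
for j in(0,.01,.012):print(j,proj(place(np.array([[-.163+j,0,.085],[-.173+j,0,.085],[-.219+j,0,.095]]),[.5362,-.0232,1.497]),cw)[:,1].round(1))
for u in(225,255,290):print(u,[int(v) for v in im[125:230:1,u].mean(1)])
E
```

```text
[[255.12928323 218.9334057 ]]
0 [156.4 169.5 231.1]
0.01 [143.  156.4 218.8]
0.012 [140.2 153.7 216.3]
225 [194, 193, 192, 192, 193, 194, 193, 194, 192, 181, 159, 136, 127, 125, 123, 131, 157, 186, 200, 206, 206, 207, 207, 207, 207, 207, 206, 199, 185, 150, 110, 98, 97, 102, 101, 97, 99, 97, 95, 98, 98, 95, 96, 96, 96, 100, 108, 128, 146, 151, 152, 150, 150, 148, 149, 149, 151, 152, 151, 152, 154, 152, 153, 149, 148, 151, 151, 156, 171, 196, 208, 211, 211, 211, 212, 211, 211, 211, 212, 211, 211, 211, 210, 211, 211, 211, 212, 211, 210, 211, 212, 212, 207, 172, 122, 110, 113, 112, 114, 112, 113, 115, 113, 112, 115]
255 [180, 181, 181, 181, 182, 182, 183, 181, 180, 169, 147, 131, 128, 128, 126, 128, 156, 181, 194, 199, 197, 199, 197, 197, 198, 197, 196, 190, 167, 143, 127, 147, 174, 188, 191, 194, 195, 195, 197, 196, 196, 195, 194, 193, 193, 195, 195, 197, 199, 200, 198, 198, 197, 197, 199, 202, 203, 204, 202, 201, 203, 201, 202, 209, 213, 213, 212, 212, 212, 213, 212, 212, 212, 212, 215, 216, 217, 218, 218, 219, 219, 218, 218, 215, 213, 211, 210, 209, 210, 209, 205, 201, 201, 176, 129, 110, 110, 108, 111, 109, 109, 110, 108, 111, 108]
290 [200, 201, 200, 199, 200, 199, 202, 200, 198, 189, 161, 134, 128, 128, 126, 125, 149, 173, 187, 192, 191, 191, 192, 189, 190, 189, 188, 184, 168, 132, 92, 78, 77, 79, 77, 78, 78, 79, 79, 80, 82, 79, 79, 77, 79, 87, 113, 135, 144, 145, 147, 146, 145, 145, 145, 145, 144, 144, 145, 144, 145, 146, 144, 144, 145, 144, 148, 176, 204, 217, 221, 221, 221, 221, 221, 221, 222, 222, 221, 220, 222, 221, 221, 221, 220, 220, 219, 220, 221, 221, 221, 221, 218, 191, 142, 123, 122, 119, 120, 118, 117, 120, 119, 118, 119]
```

The plate's top spans rows 141–153, so the joint already stands at about 0.011 m. I'll shift the grasp accordingly.

```bash
python3 -m jog '0.002 0 0 0.011 -0.001 0.04 0.5;0.002 0 0 0.011 -0.001 0.08 0.5;0.002 0 0 0.011 -0.001 0.10 0.5;0.002 0 0 0.011 -0.001 0.106 0.5;0.002 0 0 0.011 -0.001 0.106 0.5;0.002 0 0 0.011 -0.001 0.106 0;0.002 0 0 0.011 -0.001 0.106 0;0.002 0 0 0.011 -0.001 0.106 0;0.002 0 0 0.011 -0.001 0.106 0;0.002 0 0 0.011 -0.001 0.106 0' 40
```

```text
clock: 20.12
position: [0.5215, -0.2117, 0.0584]
ee_rot: [0.733, 0.68, -0.0, -0.0]
ft_force: [-2.1, 0.5, 5.7]
grip_width: 0.155
grasp_force: 40.2
```

```bash
python3 -m jog '0 0 0 0.008 0 0 0;0 0 0 0.016 0 0 0;0 0 0 0.024 0 0 0;0 0 0 0.032 0 0 0;0 0 0 0.040 0 0 0;0 0 0 0.045 0 0 0;0 0 0 0.047 0 0 0;0 0 0 0.047 0 0 0'; python3 -m jog '0 0 0 0.001 0 0 0;0 0 0 0.002 0 0 0;0 0 0 0.003 0 0 0;0 0 0 0.003 0 0 0'
```

```text
clock: 21.12
position: [0.5251, -0.1645, 0.0584]
ee_rot: [0.733, 0.68, -0.0, -0.0]
ft_force: [-2.6, -0.6, 8.7]
grip_width: 0.151
grasp_force: 40.8
clock: 21.62
position: [0.5253, -0.1618, 0.0584]
ee_rot: [0.733, 0.68, -0.0, -0.0]
ft_force: [-2.0, -0.8, 8.0]
grip_width: 0.161
grasp_force: 40.7
```

```bash
python3 -m jog '0 0 0 0.001 0 0 0;0 0 0 0.002 0 0 0;0 0 0 0.002 0 0 0'; python3 -m jog '0 0 0 0.001 0 0 0;0 0 0 0.002 0 0 0;0 0 0 0.002 0 0 0'
```

```text
clock: 22.0
position: [0.5254, -0.1598, 0.0584]
ee_rot: [0.733, 0.68, -0.0, -0.0]
ft_force: [-3.4, -2.2, 8.6]
grip_width: 0.158
grasp_force: 40.7
clock: 22.38
position: [0.5255, -0.1581, 0.0584]
ee_rot: [0.733, 0.68, -0.001, -0.0]
ft_force: [-2.3, -1.8, 7.5]
grip_width: 0.161
grasp_force: 40.7
```

```bash
python3 -m jog '0 0 0 0.001 0 0 0;0 0 0 0.001 0 0 0'; python3 -m jog '0 0 0 0.001 0 0 0;0 0 0 0.001 0 0 0'; python3 -m jog '0 0 0 0.001 0 0 0;0 0 0 0.001 0 0 0'
```

```text
clock: 22.62
position: [0.5256, -0.1573, 0.0584]
ee_rot: [0.733, 0.68, -0.001, 0.0]
ft_force: [-1.4, -3.3, 7.6]
grip_width: 0.161
grasp_force: 40.6
clock: 22.88
position: [0.5256, -0.1563, 0.0584]
ee_rot: [0.733, 0.68, -0.001, 0.0]
ft_force: [-2.4, -3.8, 7.0]
grip_width: 0.156
grasp_force: 40.6
clock: 23.12
position: [0.5257, -0.1554, 0.0584]
ee_rot: [0.733, 0.68, -0.001, 0.0]
ft_force: [-2.9, -3.2, 7.6]
grip_width: 0.158
grasp_force: 40.6
```

```bash
python3 -m jog '0 0 0 0.001 0 0 0;0 0 0 0.001 0 0 0'; python3 -m jog '0 0 0 0.001 0 0 0;0 0 0 0.001 0 0 0'
```

```text
clock: 23.38
position: [0.5258, -0.1551, 0.0584]
ee_rot: [0.734, 0.68, -0.001, 0.0]
ft_force: [-0.5, -5.5, 7.2]
grip_width: 0.16
grasp_force: 40.4
clock: 23.62
position: [0.5258, -0.1551, 0.0584]
ee_rot: [0.734, 0.679, -0.001, 0.001]
ft_force: [-0.2, -9.6, 5.1]
grip_width: 0.157
grasp_force: 40.2
```

Firm contact: the force rose from 2 N to 9.6 N. I'll back off about 11 mm.

```bash
python3 -m jog '0 0 0 -0.002 0 0 0;0 0 0 -0.005 0 0 0;0 0 0 -0.008 0 0 0;0 0 0 -0.011 0 0 0;0 0 0 -0.013 0 0 0;0 0 0 -0.013 0 0 0'
```

```text
clock: 24.38
position: [0.525, -0.1653, 0.0584]
ee_rot: [0.733, 0.68, -0.0, -0.001]
ft_force: [-3.3, 1.0, 9.4]
grip_width: 0.156
grasp_force: 40.9
```

```bash
python3 -m jog '0 0 0 0 0 0 0.5;0 0 0 0 0 0 0.5;0 0 0 0 0 0 0.5;0 0 0 0 0 -0.03 0.5;0 0 0 0 0 -0.08 0.5;0 0 0 0 0 -0.13 0.5;0 0 0 -0.03 0 -0.17 0.5;0 0 0 -0.05 0 -0.17 0.5;0 0 0 -0.05 0 -0.17 0.5;0 0 0 -0.05 0 -0.17 0.5'; python3 - <<'E'
from h import *
cw=cam("wrist");im=manip.camera("wrist");m=im.copy()
p=[.5362,-.0232,1.497]
for j in(.046,.057,.0615):print(j,proj(place(np.array([[-.163+j,0,.085],[-.173+j,0,.085],[-.219+j,0,.095]]),p),cw).round(1).tolist())
print("tray wall",proj(place(np.array([[-.098,.03,.106]]),p),cw))
for b in (M["upper_tray"][0]+[0,0,.051])[1::2],np.array([[-.163+.057,y,.085] for y in(-.055,.055)]+[[-.219+.057,0,.095]]):
    for q in proj(place(b,p),cw):cv2.circle(m,tuple(int(round(v)) for v in q),2,(0,255,0),1)
cv2.imwrite("pics/w9.png",cv2.resize(m[60:300,120:400],None,fx=2.5,fy=2.5))
E
```

```text
clock: 25.62
position: [0.521, -0.2144, 0.2267]
ee_rot: [0.733, 0.68, -0.001, -0.001]
ft_force: [-0.3, 0.9, -0.3]
grip_width: 0.499
grasp_force: 0.0
0.046 [[257.6, 106.0], [257.6, 117.2], [257.6, 168.0]]
0.057 [[257.6, 93.6], [257.6, 104.9], [257.6, 156.2]]
0.0615 [[257.6, 88.5], [257.6, 99.9], [257.6, 151.3]]
tray wall [[221.80676249  82.25316154]]
```

View pics/w9.png

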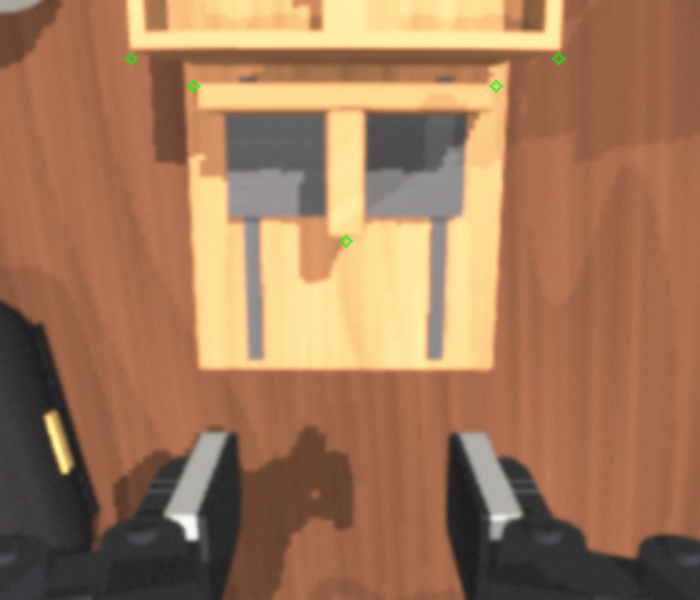

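The plate's far edge reads joint ≈ 0.058 m, which is in range, and the stop is released with a visible gap. I'll check from above that the push didn't lift the tray.

```bash
python3 -m jog '0 0 0 0.06 0 -0.026 0.5;0 0 0 0.12 0 -0.026 0.5;0 0 0 0.18 0 -0.026 0.5;0 0 0 0.19 0 -0.026 0.5;0 0 0 0.19 0 -0.026 0.5;0 0 0 0.19 0 -0.026 0.5;0 0 0 0.19 0 -0.026 0.5'; python3 - <<'E'
from h import *
cw=cam("wrist");manip.camera("wrist")
for k in range(2):
    d=manip.outline_of("wrist","upper_tray")[0];print(d["confidence"],d["bbox"]);hi=235
    mb=d["mask"].copy();mb[hi:]=0
    big=cv2.resize(mb.astype(np.uint8),None,fx=S,fy=S,interpolation=cv2.INTER_NEAREST)
    for z in(.051,None):
        def f(p):
            r=render("upper_tray",p[:3],cw,z or p[3]);r[hi*S:]=0
            return -float((big&r).sum())/(big|r).sum()
        p0=[.5362,-.0232,1.497,.051]
        s=np.vstack([np.zeros(4),np.diag([.008,.008,.05,.006])])+p0
        r=minimize(f,p0,method="Nelder-Mead",options=dict(initial_simplex=s,xatol=1e-4,fatol=1e-6));print(r.x,r.fun)
E
```

```text
clock: 26.55
position: [0.5352, -0.0275, 0.2533]
ee_rot: [0.734, 0.679, -0.001, -0.001]
ft_force: [-0.1, -0.1, 0.3]
grip_width: 0.503
grasp_force: 0.0
0.72 [178.4, 71.7, 335.6, 270.6]
[ 0.53627331 -0.01947001  1.49222946  0.05327813] -0.9871023015519687
[ 0.53637561 -0.01974183  1.49353695  0.05360381] -0.9895909149567687
0.72 [178.4, 71.7, 335.6, 270.6]
[ 0.53627331 -0.01947001  1.49222946  0.05327813] -0.9871023015519687
[ 0.53637561 -0.01974183  1.49353695  0.05360381] -0.9895909149567687
```

```bash
python3 -m jog '0 0 0 0.008 0 0.04 0;0 0 0 0.008 0 0.08 0;0 0 0 0.008 0 0.105 0;0 0 0 0.008 0 0.113 0;0 0 0 0.008 0 0.113 0;0 0 0 0.008 0 0.113 0' 20;python3 -m jog '0 0 0 0 0 0.001 0;0 0 0 0 0 0.002 0;0 0 0 0 0 0.0025 0;0 0 0 0 0 0.0025 0'
```

```text
clock: 27.45
position: [0.5364, -0.0181, 0.1415]
ee_rot: [0.733, 0.68, -0.0, -0.0]
ft_force: [0.8, 0.3, 0.2]
grip_width: 0.004
grasp_force: 0.0
clock: 27.95
position: [0.5356, -0.0179, 0.1378]
ee_rot: [0.733, 0.68, -0.001, -0.001]
ft_force: [-0.3, -0.2, -0.3]
grip_width: 0.001
grasp_force: 0.0
```

```bash
python3 -m jog '0 0 0 0 0 0.0005 0;0 0 0 0 0 0.001 0;0 0 0 0 0 0.001 0';python3 -m jog '0 0 0 0 0 0.0005 0;0 0 0 0 0 0.001 0;0 0 0 0 0 0.001 0'
```

```text
clock: 28.32
position: [0.5356, -0.018, 0.1367]
ee_rot: [0.733, 0.68, -0.001, -0.001]
ft_force: [-0.3, -0.7, -0.1]
grip_width: 0.004
grasp_force: 0.0
clock: 28.7
position: [0.5357, -0.018, 0.1362]
ee_rot: [0.733, 0.68, -0.001, -0.001]
ft_force: [-2.9, 0.5, 5.9]
grip_width: -0.002
grasp_force: 2.4
```

The grip board's top was met at 136.2 mm against a nominal 136, so the tray is fully seated. I'll rise clear and hand in.

```bash
python3 -m jog '0 0 0 0 0 -0.02 0;0 0 0 0 0 -0.06 0;0 0 0 0 0 -0.11 0;0 0 0 0 0 -0.11 0;0 0 0 0 0 -0.11 0'; python3 -c "
from workcell import manip
print(manip.hand_in())"
```

```text
clock: 29.32
position: [0.5358, -0.0179, 0.2454]
ee_rot: [0.733, 0.68, -0.001, -0.001]
ft_force: [-0.2, -0.3, -0.8]
grip_width: -0.001
grasp_force: 0.0
the job is handed in; nothing more can be done
None
```

I handed the job in at 29.3 s, but the simulator returned no verdict: the power bank lies flat in the lower tray, the upper tray is fully seated on it, and the end stop touched it, was backed off about 10 mm (joint about 0.058 m) and released.

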